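# Change over the flip-cap grease dispensers

## Task

Change over the dispensers in the slanted rack. First put the yellow-capped one away: push its raised spout fully home, then press its cap fully shut. After that make the red-capped one ready: swing its cap right back to the stop, and then pull its spout out as far as it goes. Leave the white-capped dispenser shut and do not disturb the things lying around.

Things in the scene. Friction and masses are not known exactly. Their poses are not given: they have to be found in the camera images.
- slant_rack: blue and aluminium rack, 270 mm wide (y), 150 mm deep, fixed to the table; origin on the table under the feet of the dispensers, -x is its front; three dispensers side by side 90 mm apart, in any order
- yellow_dispenser: dispenser with the yellow flip cap (open at the start, spout out), 48 mm diameter, leaning 35 degrees towards the robot in the rack. Origin: centre of its foot (0.03 above the table); z runs up along its leaning axis, -x is its front (robot) side, y is parallel to the cap's hinge. In this frame: shoulder at z = 0.119; spout on the axis; hinge line of the cap at x = 0.026, z = 0.120, parallel to y
- red_dispenser: dispenser with the red flip cap (shut at the start, spout home), 48 mm diameter, leaning 35 degrees towards the robot in the rack. Origin: centre of its foot (0.03 above the table); z runs up along its leaning axis, -x is its front (robot) side, y is parallel to the cap's hinge. In this frame: shoulder at z = 0.119; spout on the axis; hinge line of the cap at x = 0.026, z = 0.120, parallel to y
- white_dispenser: dispenser with the white flip cap (shut, to be left alone), 48 mm diameter, leaning 35 degrees towards the robot in the rack. Origin: centre of its foot (0.03 above the table); z runs up along its leaning axis, -x is its front (robot) side, y is parallel to the cap's hinge. In this frame: shoulder at z = 0.119; spout on the axis; hinge line of the cap at x = 0.026, z = 0.120, parallel to y
- yellow_lever (a point): point in the middle of the thumb lever of the yellow cap: a tab 16 mm wide (y), 8 mm thick, sticking 34 mm out of the cap's front rim, on the far side from the hinge, 70 mm from the hinge line; the point moves with the cap. The cap is a hollow drum 50 mm across and 32 mm high (shut: z = 0.120 to 0.152 of the dispenser's frame); the lever's free end is 84 mm from the hinge
- red_lever (a point): point in the middle of the thumb lever of the red cap: a tab 16 mm wide (y), 8 mm thick, sticking 34 mm out of the cap's front rim, on the far side from the hinge, 70 mm from the hinge line; the point moves with the cap. The cap is a hollow drum 50 mm across and 32 mm high (shut: z = 0.120 to 0.152 of the dispenser's frame); the lever's free end is 84 mm from the hinge
- yellow_spout_top (a point): centre of the top of the yellow dispenser's black push-pull spout: a sleeve 22 mm across (upper 5 mm: 14 mm) and 23 mm high that slides 16 mm along the dispenser's axis; this point is at z = 0.1425 of the dispenser's frame when home, 0.1585 when fully out
- red_spout_top (a point): centre of the top of the red dispenser's black push-pull spout: a sleeve 22 mm across (upper 5 mm: 14 mm) and 23 mm high that slides 16 mm along the dispenser's axis; this point is at z = 0.1425 of the dispenser's frame when home, 0.1585 when fully out
- yellow_cap (a joint): hinge of the yellow cap, rad: 0 shut, grows as it swings up and back, 2.1 at its stop; stiff, stays where it is left (about 0.06 N m)
- red_cap (a joint): hinge of the red cap, rad: 0 shut, grows as it swings up and back, 2.1 at its stop; stiff, stays where it is left (about 0.06 N m)
- white_cap (a joint): hinge of the white cap, rad: 0 shut, grows as it swings up and back, 2.1 at its stop; stiff, stays where it is left (about 0.06 N m)
- yellow_spout (a joint): slide of the yellow dispenser's spout, m: 0 pushed home, 0.016 pulled fully out; held by friction (about 3 N)
- red_spout (a joint): slide of the red dispenser's spout, m: 0 pushed home, 0.016 pulled fully out; held by friction (about 3 N)
- screwdriver_a: loose bystander: black-handled screwdriver, 206 mm, lying in front of the rack; origin under its middle
- screwdriver_b: loose bystander: red-handled screwdriver, 187 mm, lying in front of the rack; origin under its middle
- hex_key_0: loose bystander: steel L-shaped hex key, 114 mm, lying in front; origin under its middle
- steel_dish: loose bystander: small steel dish of screws, 68 mm across, 17 mm high; origin under its middle
- side_cutters: loose bystander: red-handled side cutters, 131 mm, lying; origin under its middle
- oil_bottle: loose bystander: oil bottle with red nozzle, 44 mm across, 143 mm tall, standing left of the rack; origin under its middle

How it is judged:
On the way, in this order (a step that is already met when the one before it is completed fails the run):
1. the yellow dispenser's spout is pushed home while its cap is still open (value of joint yellow_spout below 0.002 m and value of joint yellow_cap above 1 rad), for 0.1 s.
2. the yellow cap is pressed shut (value of joint yellow_cap below 0.06 rad), for 0.2 s.
3. the red cap is swung right back (value of joint red_cap above 1.85 rad), for 0.2 s.
4. the red dispenser's spout is pulled out (value of joint red_spout above 0.0135 m), for 0.2 s.
At the end, for the whole second after the job is handed in: yellow spout home (within 2 mm) and yellow cap shut (within 0.06 rad); red cap swung back beyond 1.85 rad when opened and still beyond 1.7 rad at the end, red spout at least 13.5 mm out; white cap shut (within 0.06 rad) (value of joint yellow_spout below 0.002 m and value of joint each of yellow_cap, white_cap below 0.06 rad and value of joint red_cap above 1.7 rad and value of joint red_spout above 0.0135 m); the robot touches nothing.
It fails at once if the white cap is opened (beyond 0.3 rad) (value of joint white_cap above 0.3 rad).
It fails at once if the oil bottle is tipped over (beyond 0.5 rad) (angle between oil_bottle's own z axis and vertical above 0.5 rad).
It fails at once if a bystander is pushed more than 40 mm from its place (distance of any of screwdriver_a, screwdriver_b, hex_key_0, steel_dish, side_cutters, oil_bottle from where it was at the start of the episode above 0.04 m).
It also fails if it takes over 58 s, if anything falls off the work surface, if the arm or the gripper's body presses on something with over 40 N, if the wrist force passes 120 N, or if a joint passes its speed limit or range.

## Robot

A 6-joint arm with a two-finger parallel gripper is mounted at the origin on a cart in front of the work surface, level with it; the furniture and walls round the work are solid. World frame = base frame: x ahead of the robot, y to its left, z up, the work surface at z = 0. Lengths are in m, angles in rad, forces in N, time in s.
With the tool pointing down it reaches from about 0.25 to 0.85 m from the base axis. Payload 12.5 kg.
Tool frame: the origin (TCP) lies at the very end of the fingers, on their centre line; the grasp point (between the pads) lies 19 mm behind it; x points along the fingers, z is the direction in which the jaws open and shut, and the axes are right-handed (so a half turn about x gives the same grasp; the last joint's range is limited). The gripper opens to 93 mm and grips with 3 to 60 N. Pads are 15 mm wide; open, the fingers measure 128 mm over their backs; the gripper's body (75 mm by 188 mm) begins 65 mm behind the grasp point.
Start: joints at [-1.259, 0.351, 1.652, -0, 1.139, -0.085], TCP at [0.213, -0.507, 0.219] pointing down, gripper open.
Joint ranges: [-2.75, 2.75], [-0.79, 2.1], [0.01, 2.65], [-1.57, 4.71], [0.07, 3.14], [-2.87, 2.87]. Speed limits (rad/s): [2.22, 2.22, 2.79, 3.14, 3.14, 3.14].

## Interface

Orientations are given as a rotation vector (axis times angle).
In Python, from plant import ctrl gives the robot as it stands.
- The arm moves only by the shell command python3 -m creep 'ROWS' [OPENING] [FORCE]. ROWS is JSON, a list of rows, each a list of 2 entries, a list of its own where there are three numbers: the shift along the tool's x, y, z in m, then the turn, a rotation vector about the tool's x, y, z in degrees. A call has 1 to 10 rows; each row shifts and turns the commanded pose from where the row before left it, along the tool's axes as they then stand; what a row does not reach is not made up. A row lasts 1/8 s, in which the tool goes at most 62.5 mm and 10.7 degrees, less where a joint would pass 70% of its speed; a pose out of reach is approached as far as the arm can. A call is refused whole if a number of a shift passes 0.0625 or a number of a turn 10.7, either way. A call with a gripper value outside its range is refused whole. OPENING is the gripper command: -1 is shut, 1 is fully open, values between are in proportion, set as the call begins (- or left out, the last holds). The fingers move at their own pace and stop on an object; FORCE is the grip in N (left out, the last holds). Time passes only in rows, so rows that do not move let the fingers close. It gives the time, the measured TCP pose, the force and the opening at its end, in the units of the state.
- ctrl.sense(): the state, without advancing time (a new reading comes with each control period).
- ctrl.snapshot(name): name is "scene" or "top" or "wrist"; returns a dict with "pixels" (384x512x3 uint8, blue, green, red), "fx", "fy", "cx", "cy" (pixels), "rvec" (rotation vector, rad) and "tvec" (3), from world to camera coordinates, as OpenCV has them. Camera axes: x right, y down, z forward; pixel columns grow to the right and rows downward; lengths in m; the calibration is good to about 2 mm. A picture is of the moment at which its call begins. There is no depth.
- ctrl.sign_off(): hands the job in, once; it reports no verdict.
The state is a dict: "time_s": time; "joint_positions": joint angles; "joint_velocities": joint speeds; "joint_torque": joint torques, N m; "position": TCP position; "eef_rot": TCP orientation; "contact_force": force on the tool from outside, world axes, zero at the start; "torque": the same for the moment, N m; "gripper_width": opening from 0.0 (shut) to 1.0 (fully open).
Only numpy, scipy, OpenCV 4.12 (cv2) and the standard library are available. Lean on these libraries where they do the work, as an engineer would, in place of code of your own. Each camera call takes 0.05 s, during which the arm holds its last target.

## Working session

There is one attempt and no reset: what is moved stays moved. The work goes in short steps, Python scripts to look and compute and a shell command to move; the robot and the scene stay as the last step left them, time stands still between calls to the robot, and variables do not carry over. Pictures are saved under pics/ and viewed, and the job is handed in when it is done.

```bash
ls; mkdir -p pics; cat > h.py <<'E'
import numpy as np, cv2
from plant import ctrl
from scipy.spatial.transform import Rotation as R
def snap(n,f):
    s=ctrl.snapshot(n); im=np.array(s["pixels"]).astype(np.uint8); cv2.imwrite("pics/"+f+".png",im); return s,im
def cal(s):
    K=np.array([[s["fx"],0,s["cx"]],[0,s["fy"],s["cy"]],[0,0,1]]); return K,np.array(s["rvec"],float),np.array(s["tvec"],float)
def proj(s,P):
    K,r,t=cal(s); return cv2.projectPoints(np.array(P,float).reshape(-1,1,3),r,t,K,None)[0].reshape(-1,2)
def ray(s,uv):
    K,r,t=cal(s); Rm=cv2.Rodrigues(r)[0]; d=Rm.T@np.linalg.inv(K)@np.array([uv[0],uv[1],1.]); return -Rm.T@t, d/np.linalg.norm(d)
def onz(s,uv,z):
    o,d=ray(s,uv); return o+d*(z-o[2])/d[2]
E
python3 - <<'E'
from h import *
import pickle
st=ctrl.sense(); print({k:np.round(v,3) for k,v in st.items()})
print(R.from_rotvec(st["eef_rot"]).as_matrix().round(3))
d={}
for n in ["scene","top","wrist"]:
    s,im=snap(n,n+"0"); d[n]=s; o,_=ray(s,(256,192)); print(n,o.round(3),im.shape,s["fx"])
pickle.dump(d,open("s0.pkl","wb"))
E
```

```text
pics
{'time_s': np.float64(0.0), 'joint_positions': array([-1.259,  0.351,  1.652, -0.   ,  1.139, -0.085]), 'joint_velocities': array([-0.001,  0.001, -0.002, -0.   ,  0.   ,  0.001]), 'joint_torque': array([-1.0000e-03, -4.9731e+01, -2.8526e+01,  7.0000e-02,  2.6000e-02,
       -0.0000e+00]), 'position': array([ 0.212, -0.507,  0.218]), 'eef_rot': array([ 0.913,  1.372, -0.912]), 'contact_force': array([-0.438,  0.337,  0.399]), 'torque': array([-0.046,  0.014, -0.052]), 'gripper_width': np.float64(1.0)}
[[-0.     0.922  0.386]
 [ 0.001  0.386 -0.922]
 [-1.     0.    -0.001]]
scene [0.163 0.662 0.503] (384, 512, 3) 396.30658534784686
top [0.315 0.008 1.252] (384, 512, 3) 446.483532874694
wrist [ 0.277 -0.479  0.385] (384, 512, 3) 321.8936926108935
```

View pics/scene0.png

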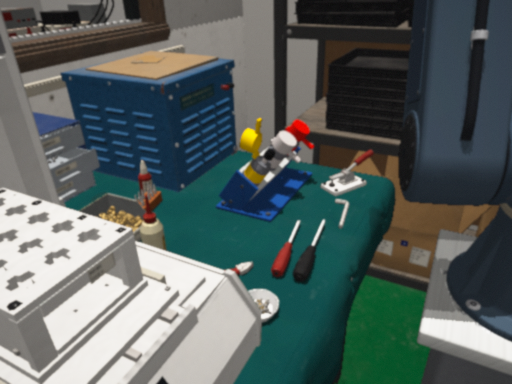

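View pics/top0.png

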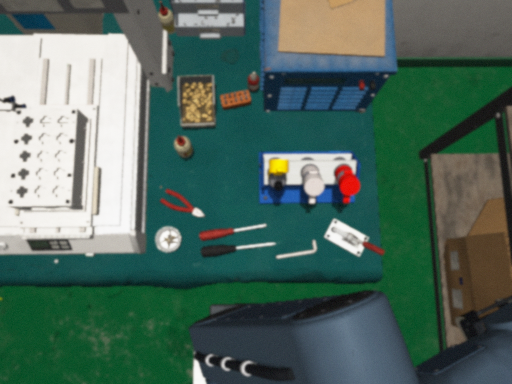

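View pics/wrist0.png

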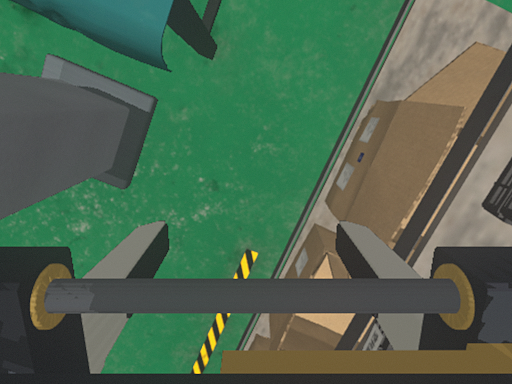

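The top view shows the rack around (308,178): yellow at (278,170), white at (312,180) and red at (346,182), running left (+y) to right. The oil bottle is at (183,147). I'll zoom in.

```bash
python3 - <<'E'
from h import *
import pickle
im=cv2.imread("pics/top0.png"); c=im[135:235,240:380]; a=cv2.resize(c,None,fx=5.5,fy=5.5,interpolation=cv2.INTER_CUBIC); cv2.imwrite("pics/topz.png",a)
im=cv2.imread("pics/scene0.png"); c=im[105:225,205:335]; a=cv2.resize(c,None,fx=5,fy=5,interpolation=cv2.INTER_CUBIC); cv2.imwrite("pics/scz.png",a)
d=pickle.load(open("s0.pkl","rb"))
for uv in [(262,152),(355,152),(262,203),(355,203)]: print(uv,onz(d["top"],uv,0.0).round(3))
E
```

```text
(262, 152) [ 0.647 -0.033 -0.   ]
(355, 152) [ 0.645 -0.303  0.   ]
(262, 203) [ 0.498 -0.031  0.   ]
(355, 203) [ 0.495 -0.296  0.   ]
```

View pics/topz.png

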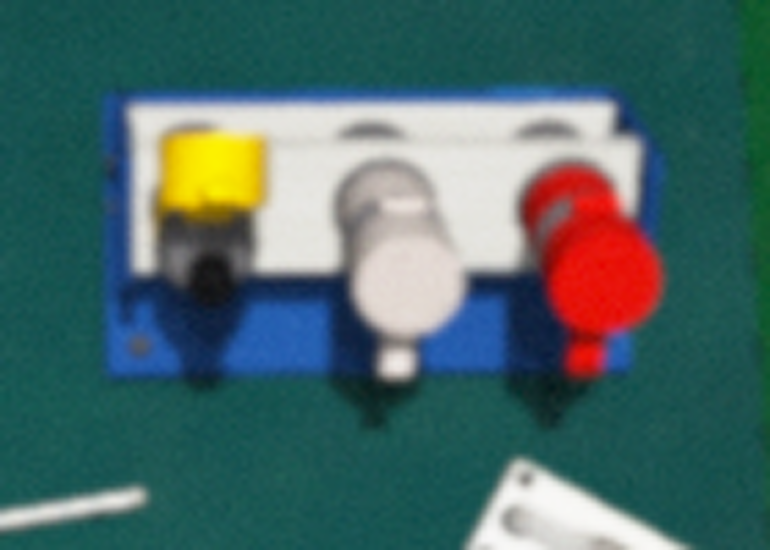

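View pics/scz.png

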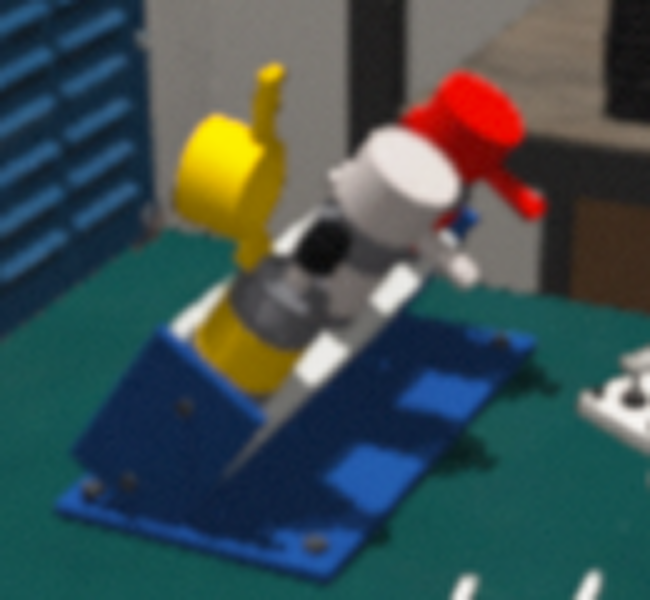

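```bash
cat >> h.py <<'E'
S35,C35=np.sin(np.radians(35)),np.cos(np.radians(35))
def frame(p,k):  # p=(x,y,yaw); k=+1 yellow,0 white,-1 red
    c,s=np.cos(p[2]),np.sin(p[2]); Rz=np.array([[c,-s,0],[s,c,0],[0,0,1.]])
    Rd=Rz@np.array([[C35,0,-S35],[0,1,0],[S35,0,C35]])
    o=np.array([p[0],p[1],0.03])+Rz@np.array([0,0.09*k,0]); return o,Rd
def W(p,k,q):
    o,Rd=frame(p,k); return o+Rd@np.array(q,float)
def lev(q,r=0.07,h=0.004,y=0):
    return [0.026-r*np.cos(q)-h*np.sin(q)*-1*-1, y, 0.120+r*np.sin(q)+h*np.cos(q)] if False else [0.026-r*np.cos(q)+h*np.sin(q),y,0.120+r*np.sin(q)+h*np.cos(q)]
E
cat > fit.py <<'E'
from h import *
import pickle
from scipy.optimize import least_squares
d=pickle.load(open("s0.pkl","rb"))
T=lambda u,v:(240+u/5.5,135+v/5.5); Sc=lambda u,v:(205+u/5,105+v/5)
def res(v):
    p=v[:3];h=v[3];q=v[4];out=[]
    def a(c,k,P,uv): out.extend(proj(d[c],W(p,k,P))[0]-np.array(uv))
    a("top",1,[0,0,.1585],T(211,278))
    a("top",0,[.001,0,.152],T(409,284)); a("top",-1,[.001,0,.152],T(604,272))
    a("top",0,lev(0,.084,h),T(394,380)); a("top",-1,lev(0,.084,h),T(582,376))
    a("scene",0,[.001,0,.152],Sc(412,168)); a("scene",-1,[.001,0,.152],Sc(482,108))
    a("scene",-1,lev(0,.084,h),Sc(536,208)); a("scene",0,lev(0,.084,h),Sc(468,276))
    a("scene",1,lev(q,.084,h),Sc(270,68))
    return np.array(out)
f=least_squares(res,[.57,-.165,0,.004,1.9]); print(f.x.round(4)); print(f.fun.reshape(-1,2).round(1))
np.save("p.npy",f.x)
E
python3 fit.py
```

```text
[ 0.6051 -0.1578 -0.0127  0.0093  1.9145]
[[-0.2  1.1]
 [-0.5 -1.3]
 [-0.2  1. ]
 [-0.3 -1.8]
 [-0.1 -1. ]
 [-0.5 -1. ]
 [ 0.  -0.7]
 [ 1.3  0.5]
 [ 1.4 -0. ]
 [ 0.  -0.1]]
```

```bash
cat >> h.py <<'E'
p=np.load("p.npy")[:3]
def Rt(k,tilt=0):
    o,Rd=frame(p,k); x=-Rd[:,2]; z=-Rd[:,1]; y=np.cross(z,x); M=np.stack([x,y,z],1)
    return M@R.from_euler('z',tilt,degrees=True).as_matrix()   # + tilt about tool z
def go(k,q,tilt=0,st=None):
    st=st or ctrl.sense(); M0=R.from_rotvec(st["eef_rot"]).as_matrix(); M=Rt(k,tilt); t=W(p,k,q)
    rv=np.degrees(R.from_matrix(M0.T@M).as_rotvec())
    print("tgt",t.round(4),"turn",rv.round(2),"shift after turn(mm)",(M.T@(t-st["position"])*1000).round(1))
    print(" shift in current axes(mm)",(M0.T@(t-st["position"])*1000).round(1))
def where(k):
    st=ctrl.sense(); o,Rd=frame(p,k); print("t",round(st["time_s"],2),"disp xyz mm",(Rd.T@(np.array(st["position"])-o)*1000).round(1),"F disp",(Rd.T@np.array(st["contact_force"])).round(1),"w mm",round(st["gripper_width"]*93,1))
E
python3 - <<'E'
from h import *
go(1,[0,0,.22])
E
```

```text
tgt [ 0.48   -0.0662  0.2102] turn [22.71 -7.21 34.51] shift after turn(mm) [ 156.8  209.9 -444.2]
 shift in current axes(mm) [   8.3  417.1 -303.1]
```

```bash
python3 -m creep '[[[-0.03,0,0],[4.54,-1.44,6.9]],[[-0.03,0,0],[4.54,-1.44,6.9]],[[0,0,0],[4.54,-1.44,6.9]],[[0,0,0],[4.54,-1.44,6.9]],[[0,0,0],[4.54,-1.44,6.9]],[[0,0,0],[0,0,0]]]' -1 30; python3 - <<'E'
from h import *
go(1,[0,0,.22])
E
```

```text
time_s: 0.9
position: [0.2078, -0.5075, 0.2775]
eef_rot: [1.446, 0.74, -0.76]
contact_force: [0.0, -0.4, -0.9]
gripper_width: 0.403
tgt [ 0.48   -0.0662  0.2102] turn [-0.11 -0.02  0.04] shift after turn(mm) [ 208.   179.8 -444.7]
 shift in current axes(mm) [ 208.   179.1 -445. ]
```

```bash
python3 -m creep '[[[0.02,0.018,-0.0445],[0,0,0]],[[0.02,0.018,-0.0445],[0,0,0]],[[0.02,0.018,-0.0445],[0,0,0]],[[0.02,0.018,-0.0445],[0,0,0]],[[0.02,0.018,-0.0445],[0,0,0]],[[0.02,0.018,-0.0445],[0,0,0]],[[0.02,0.018,-0.0445],[0,0,0]],[[0.02,0.018,-0.0445],[0,0,0]],[[0.02,0.018,-0.0445],[0,0,0]],[[0.02,0.018,-0.0445],[0,0,0]]]'; python3 - <<'E'
from h import *
go(1,[0,0,.17]); where(1)
for n in ["scene","wrist","top"]:
  s,im=snap(n,n+"1"); print(n,[proj(s,W(p,k,q)).round(0).tolist() for k,q in [(1,[0,0,.1585]),(1,lev(1.91,.084,.009)),(0,[0.001,0,.152]),(-1,[0.001,0,.152])]])
E
```

```text
time_s: 2.15
position: [0.4783, -0.0639, 0.2186]
eef_rot: [1.44, 0.739, -0.754]
contact_force: [0.7, -1.1, -0.9]
gripper_width: 0.003
tgt [ 0.5087 -0.0666  0.1693] turn [ 0.29  0.02 -0.15] shift after turn(mm) [57.9 -3.4  2.3]
 shift in current axes(mm) [57.9 -3.6  2.3]
t 2.15 disp xyz mm [  3.4   2.3 227.9] F disp [ 0.1 -1.1 -1.1] w mm 0.3
scene [[[272.0, 149.0]], [[259.0, 119.0]], [[287.0, 138.0]], [[301.0, 126.0]]]
wrist [[[262.0, 204.0]], [[265.0, 124.0]], [[377.0, 200.0]], [[491.0, 201.0]]]
top [[[278.0, 187.0]], [[280.0, 169.0]], [[314.0, 185.0]], [[350.0, 185.0]]]
```

View pics/scene1.png

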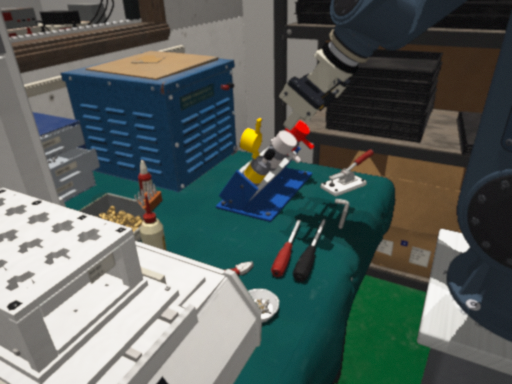

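View pics/wrist1.png

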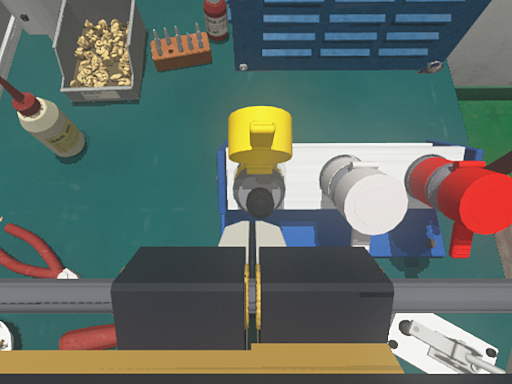

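```bash
python3 - <<'E'
from h import *
im=cv2.imread("pics/wrist1.png"); c=im[95:265,215:512].copy(); a=cv2.resize(c,None,fx=2.6,fy=2.6,interpolation=cv2.INTER_CUBIC); cv2.imwrite("pics/w1z.png",a)
s=ctrl.snapshot("scene"); print(proj(s,[ctrl.sense()["position"]]))
import pickle; pickle.dump(ctrl.snapshot("wrist"),open("w1.pkl","wb"))
E
```

```text
[[287.62092963 127.01953373]]
```

View pics/w1z.png

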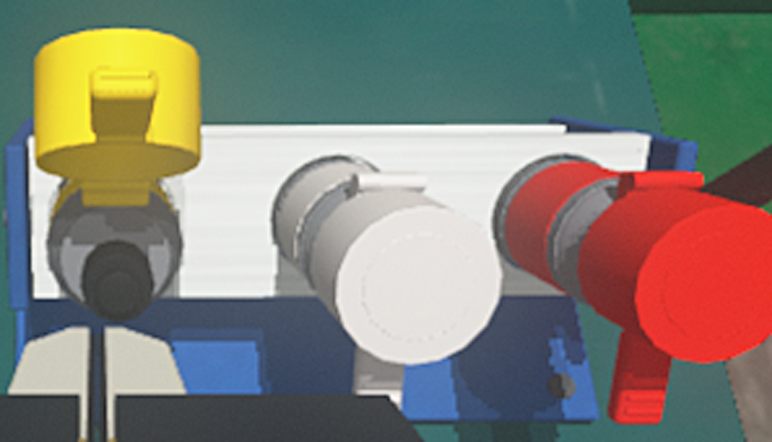

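```bash
sed -i 's|^    return np.array(out)|    w=pickle.load(open("w1.pkl","rb")); d["w"]=w; Z=lambda u,v:(215+u/2.6,95+v/2.6)\n    a("w",1,[0,0,.1585],Z(118,277)); a("w",0,[.001,0,.152],Z(419,285)); a("w",-1,[.001,0,.152],Z(718,282)); a("w",-1,lev(0,.084,h),Z(635,418)); a("w",1,lev(q,.084,h),Z(124,80))\n    return np.array(out)|' fit.py; python3 fit.py; python3 -c "
from h import *
where(1);go(1,[0,0,.17])"
```

```text
[ 0.6022 -0.1631 -0.0221  0.0074  1.9129]
[[ 1.6  1.9]
 [ 1.3 -0.2]
 [ 1.6  2.4]
 [ 1.2 -1. ]
 [ 1.3  0.1]
 [ 1.3 -1.4]
 [ 2.  -1.1]
 [ 2.8  0.7]
 [ 2.7  0.1]
 [ 2.7 -0.3]
 [-0.   1.2]
 [-1.4 -3.8]
 [-1.6 -0.9]
 [-2.3  0.8]
 [ 0.9 -0.7]]
t 2.4 disp xyz mm [  3.5   4.4 227. ] F disp [ 0.7 -0.5  0.1] w mm 0.4
tgt [ 0.5067 -0.0709  0.1693] turn [ 0.67 -0.31 -0.02] shift after turn(mm) [57.  -3.5  4.4]
 shift in current axes(mm) [57.  -3.6  4.7]
```

```bash
python3 - <<'E'
from h import *
import pickle
w=pickle.load(open("w1.pkl","rb")); st=ctrl.sense(); M=R.from_rotvec(st["eef_rot"]).as_matrix()
for d in [0,.03,.06,.07]: print(d,proj(w,[st["position"]+M@np.array([d,0,0]),st["position"]+M@np.array([d,0,0.01]),st["position"]+M@np.array([d,0.01,0])]).round(1).tolist())
E
```

```text
0 [[254.9, 233.4], [272.7, 233.5], [254.9, 216.6]]
0.03 [[254.5, 215.3], [269.9, 215.3], [254.6, 200.5]]
0.06 [[254.3, 201.5], [267.8, 201.6], [254.3, 188.5]]
0.07 [[254.2, 197.7], [267.2, 197.7], [254.3, 185.1]]
```

```bash
python3 -m creep '[[[0.02,-0.0035,0.005],[0.6,-0.3,0]],[[0.02,0,0],[0,0,0]],[[0.02,0,0],[0,0,0]],[[0.01,0,0],[0,0,0]],[[0.004,0,0],[0,0,0]],[[0.002,0,0],[0,0,0]],[[0,0,0],[0,0,0]]]' -1 30; python3 -c "
from h import *
where(1);snap('wrist','wrist2')"
```

```text
time_s: 3.28
position: [0.5173, -0.0724, 0.1536]
eef_rot: [1.45, 0.732, -0.767]
contact_force: [-0.3, -0.1, 1.2]
gripper_width: 0.004
t 3.27 disp xyz mm [ -0.2  -1.2 151.1] F disp [ 0.4 -0.1  1.1] w mm 0.4
```

View pics/wrist2.png

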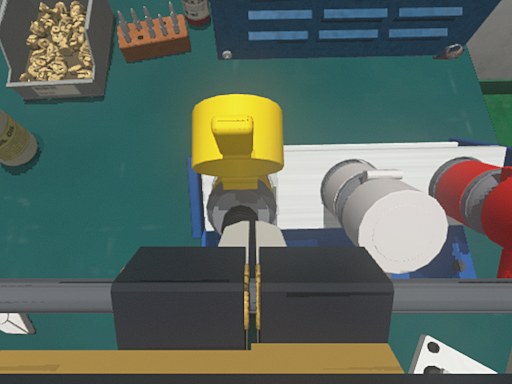

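```bash
python3 - <<'E'
from h import *
import pickle
s,im=snap('wrist','wrist3'); pickle.dump(s,open("w2.pkl","wb"))
c=im[85:280,180:512]; cv2.imwrite("pics/w3z.png",cv2.resize(c,None,fx=2.4,fy=2.4,interpolation=cv2.INTER_CUBIC))
where(1)
st=ctrl.sense(); M=R.from_rotvec(st["eef_rot"]).as_matrix()
print(proj(s,[st["position"],st["position"]+M@np.array([0,0,.01])]))
E
```

```text
t 3.38 disp xyz mm [ -0.2  -0.9 151.1] F disp [ 0.  -0.5  0.8] w mm 0.1
[[252.44022562 232.75615489]
 [270.29036839 232.75419167]]
```

View pics/w3z.png

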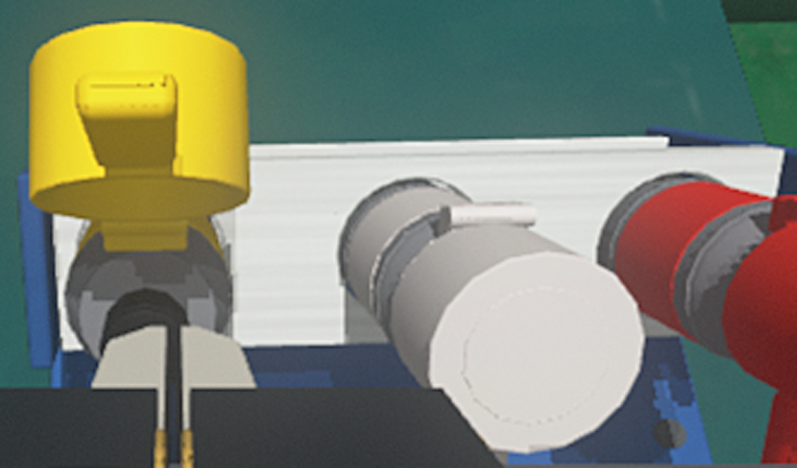

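```bash
sed -i 's|^    w=pickle.*|    w=pickle.load(open("w2.pkl","rb")); d["w"]=w; Z=lambda u,v:(180+u/2.4,85+v/2.4)|; s|^    a("w",1,\[0,0,.1585\].*|    a("w",0,[.001,0,.152],Z(536,352)); a("w",1,lev(q,.084,h),Z(126,86)); out.append(proj(w,W(p,1,[0,0,.15]))[0][0]-Z(146,0)[0]); out.append(0)|' fit.py; python3 fit.py; python3 -c "
from h import *
where(1);go(1,[0,0,.16])"
```

```text
[ 0.6025 -0.155   0.0079  0.0082  1.9634]
[[-0.6  2.8]
 [-0.9 -0.3]
 [-0.6  1.2]
 [-0.5 -1. ]
 [-0.3 -0.9]
 [ 0.3 -0.7]
 [ 0.1 -0.6]
 [ 1.3  0.9]
 [ 2.1  0.5]
 [ 0.3  0.1]
 [-0.7 -1.1]
 [ 0.5 -0.1]
 [ 0.2  0. ]]
t 3.38 disp xyz mm [  1.6  -6.4 149.8] F disp [ 0.  -0.5  0.8] w mm 0.1
tgt [ 0.51   -0.0657  0.1611] turn [-1.53  1.   -0.03] shift after turn(mm) [-10.2  -1.6  -6.4]
 shift in current axes(mm) [-10.3  -1.8  -6.2]
```

```bash
python3 -m creep '[[[-0.015,0,0],[0,0,0]],[[0,-0.0016,-0.0063],[-1.5,1.0,0]],[[0,0,0],[0,0,0]],[[0,0,0],[0,0,0]]]' ; python3 -c "
from h import *
import pickle
where(1);s,im=snap('wrist','wrist4'); pickle.dump(s,open('w3.pkl','wb')); print(proj(s,W(p,1,[0,0,.1585])),proj(s,W(p,1,[0,0,.1425])))
cv2.imwrite('pics/w4z.png',cv2.resize(im[85:280,180:512],None,fx=2.4,fy=2.4,interpolation=cv2.INTER_CUBIC))"
```

```text
time_s: 3.88
position: [0.5076, -0.0655, 0.1647]
eef_rot: [1.435, 0.753, -0.743]
contact_force: [0.4, -0.2, -0.5]
gripper_width: 0.006
t 3.88 disp xyz mm [1.000e-01 2.000e-01 1.644e+02] F disp [ 0.  -0.2 -0.6] w mm 0.6
[[253.06038711 228.94468999]] [[252.97369007 219.24501423]]
```

View pics/w4z.png

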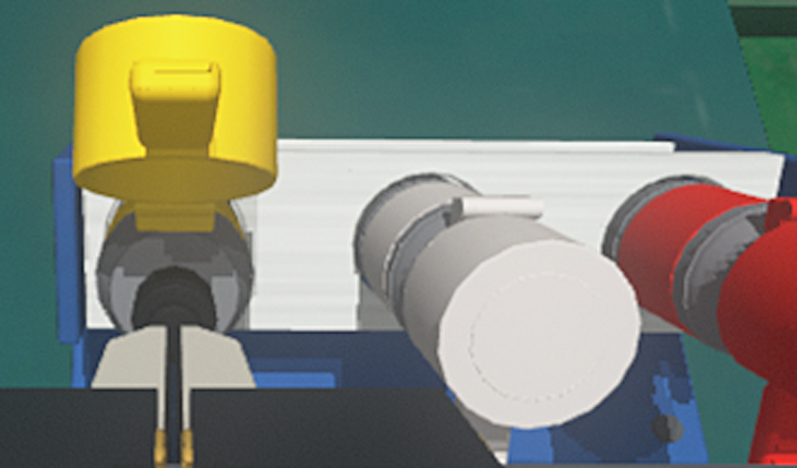

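```bash
python3 -m creep '[[[0.005,0,0],[0,0,0]],[[0.005,0,0],[0,0,0]],[[0.005,0,0],[0,0,0]],[[0.004,0,0],[0,0,0]],[[0.002,0,0],[0,0,0]],[[0,0,0],[0,0,0]]]' ; python3 -c "
from h import *
where(1)"
```

```text
time_s: 4.68
position: [0.5196, -0.0653, 0.1473]
eef_rot: [1.435, 0.754, -0.743]
contact_force: [0.2, -0.5, 0.1]
gripper_width: 0.006
t 4.67 disp xyz mm [-1.000e-01  3.000e-01  1.432e+02] F disp [ 0.2 -0.5  0. ] w mm 0.6
```

```bash
python3 -m creep '[[[0.001,0,0],[0,0,0]],[[0.001,0,0],[0,0,0]],[[0.001,0,0],[0,0,0]]]' ; python3 -m creep '[[[0.001,0,0],[0,0,0]],[[0.001,0,0],[0,0,0]]]';  python3 -c "
from h import *
where(1);s,im=snap('wrist','wrist5')
cv2.imwrite('pics/w5z.png',cv2.resize(im[85:280,180:512],None,fx=2.4,fy=2.4,interpolation=cv2.INTER_CUBIC))"
```

```text
time_s: 5.05
position: [0.5206, -0.0653, 0.1463]
eef_rot: [1.435, 0.752, -0.741]
contact_force: [-45.4, -1.7, 50.7]
gripper_width: 0.006
time_s: 5.3
position: [0.521, -0.0652, 0.1459]
eef_rot: [1.435, 0.751, -0.74]
contact_force: [-79.1, -0.3, 88.5]
gripper_width: 0.004
t 5.3 disp xyz mm [  0.3   0.4 141.3] F disp [-14.    0.4 117.9] w mm 0.4
```

View pics/w5z.png

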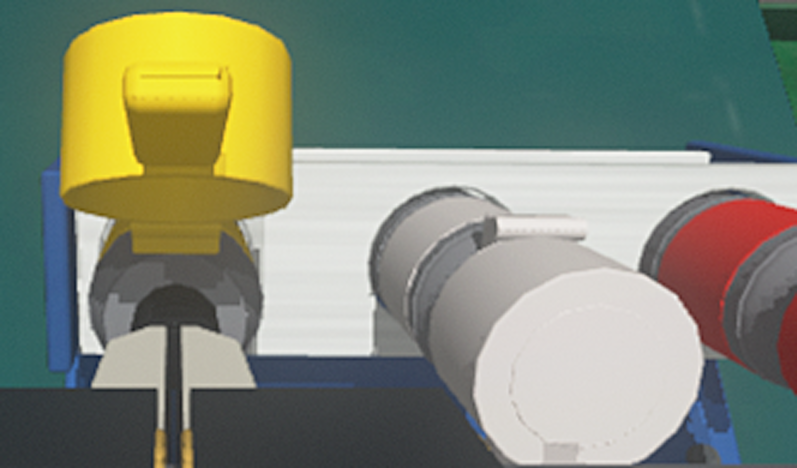

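The spout has bottomed out: it stopped dead at z≈142 mm, against 142.5 expected. The wrist force reached 118 N, close to the 120 N limit, so I'm backing off now and will use much smaller final steps.

```bash
python3 -m creep '[[[-0.003,0,0],[0,0,0]],[[-0.01,0,0],[0,0,0]],[[-0.02,0,0],[0,0,0]],[[-0.03,0,0],[0,0,0]],[[-0.02,0,0],[0,0,0]],[[0,0,0],[0,0,0]],[[0,0,0],[0,0,0]]]' -0.35; python3 - <<'E'
from h import *
import pickle
where(1);s,im=snap('wrist','wrist6'); pickle.dump(s,open('w4.pkl','wb'))
print("spout home/out",proj(s,[W(p,1,[0,0,.1425]),W(p,1,[0,0,.1585])]).round(1).tolist())
for q in (1.85,1.9,1.95,2,2.05): print(q,proj(s,[W(p,1,lev(q,.084,.004)),W(p,1,lev(q,.084,.008)),W(p,1,lev(q,.084,.012))]).round(1).tolist())
cv2.imwrite('pics/w6z.png',cv2.resize(im[85:280,180:512],None,fx=2.4,fy=2.4,interpolation=cv2.INTER_CUBIC))
E
```

```text
time_s: 6.22
position: [0.475, -0.0657, 0.2109]
eef_rot: [1.435, 0.754, -0.743]
contact_force: [-0.3, -0.1, -0.4]
gripper_width: 0.325
t 6.22 disp xyz mm [-1.000e-01  3.000e-01  2.209e+02] F disp [-0.5 -0.1 -0.2] w mm 30.2
spout home/out [[252.9, 194.1], [253.0, 200.0]]
1.85 [[253.2, 133.5], [253.2, 126.6], [253.1, 119.7]]
1.9 [[253.2, 126.4], [253.1, 119.6], [253.1, 112.9]]
1.95 [[253.1, 119.4], [253.1, 112.8], [253.1, 106.2]]
2 [[253.1, 112.7], [253.1, 106.2], [253.1, 99.9]]
2.05 [[253.1, 106.2], [253.1, 99.9], [253.1, 93.8]]
```

View pics/w6z.png

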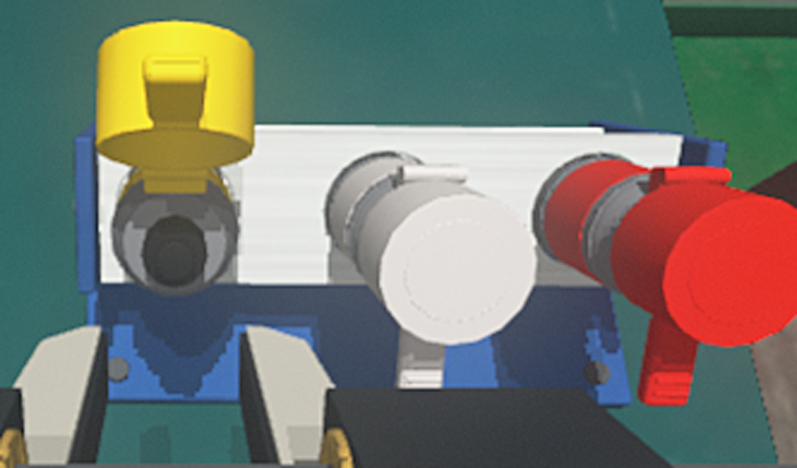

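```bash
python3 -m creep '[[[0,0.02,0],[0,0,0]],[[0,0.02,0],[0,0,0]],[[0,0.0165,0],[0,0,0]],[[0.015,0,0],[0,0,0]],[[0.015,0,0],[0,0,0]],[[0.01,0,0],[0,0,0]],[[0.006,0,0],[0,0,0]],[[0,0,0],[0,0,0]]]' -0.35; python3 - <<'E'
from h import *
where(1);s,im=snap('wrist','wrist7')
cv2.imwrite('pics/w7z.png',cv2.resize(im[65:280,180:400],None,fx=2.7,fy=2.7,interpolation=cv2.INTER_CUBIC))
s,im=snap('scene','scene7')
cv2.imwrite('pics/s7z.png',cv2.resize(im[65:225,205:365],None,fx=3.7,fy=3.7,interpolation=cv2.INTER_CUBIC))
E
```

```text
time_s: 7.28
position: [0.5474, -0.0651, 0.2055]
eef_rot: [1.435, 0.754, -0.743]
contact_force: [-0.3, 0.6, 0.3]
gripper_width: 0.323
t 7.28 disp xyz mm [ 56.1   0.3 175. ] F disp [-0.1  0.6  0.4] w mm 30.0
```

View pics/w7z.png

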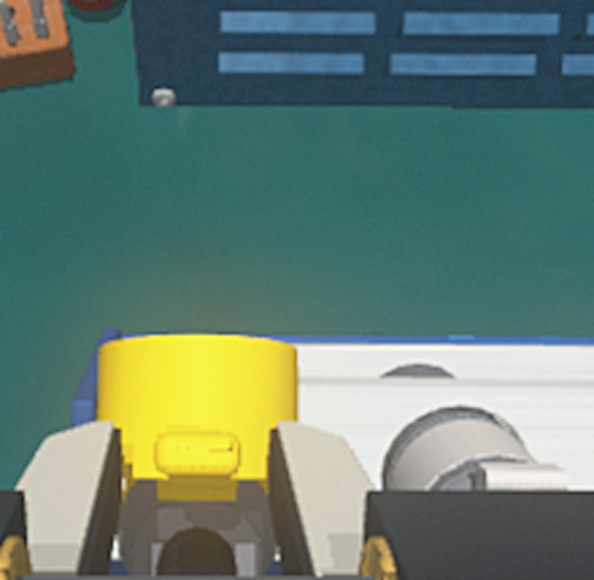

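View pics/s7z.png

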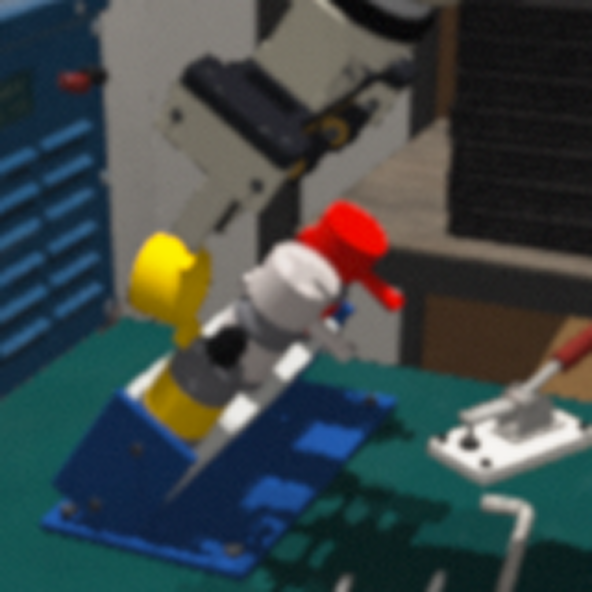

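The lever sits centred between the open fingers, so I'll grip it and check.

```bash
python3 -m creep '[[[0,0,0],[0,0,0]],[[0,0,0],[0,0,0]],[[0,0,0],[0,0,0]],[[0,0,0],[0,0,0]]]' -1 12; python3 - <<'E'
from h import *
where(1)
qs=np.linspace(1.95,0.0,16)
G=lambda q:np.array(lev(q,.074,.008))
P=np.array([G(q) for q in qs]); D=np.diff(P,axis=0)*1000
print(np.c_[qs[1:],-D[:,2],D[:,0]].round(1).tolist())
E
```

```text
time_s: 7.88
position: [0.5477, -0.0654, 0.2064]
eef_rot: [1.435, 0.753, -0.742]
contact_force: [-1.3, -2.3, 3.1]
gripper_width: 0.168
t 7.88 disp xyz mm [ 56.8   0.  175.6] F disp [ 0.7 -2.3  3.3] w mm 15.6
[[1.8, -4.0, -8.8], [1.7, -2.8, -9.3], [1.6, -1.6, -9.5], [1.4, -0.3, -9.7], [1.3, 0.9, -9.6], [1.2, 2.2, -9.4], [1.0, 3.4, -9.1], [0.9, 4.5, -8.5], [0.8, 5.6, -7.9], [0.6, 6.6, -7.1], [0.5, 7.4, -6.2], [0.4, 8.2, -5.2], [0.3, 8.8, -4.1], [0.1, 9.2, -2.9], [0.0, 9.5, -1.7]]
```

Gripped at 15.6 mm, and the lever is 16 mm wide. I'll swing through the first half.

```bash
python3 -m creep '[[[-0.004,-0.0088,0],[0,0,0]],[[-0.0028,-0.0093,0],[0,0,0]],[[-0.0016,-0.0095,0],[0,0,0]],[[-0.0003,-0.0097,0],[0,0,0]]]'; python3 -c "
from h import *
where(1)"; python3 -m creep '[[[0.0009,-0.0096,0],[0,0,0]],[[0.0022,-0.0094,0],[0,0,0]],[[0.0034,-0.0091,0],[0,0,0]],[[0.0045,-0.0085,0],[0,0,0]]]'; python3 - <<'E'
from h import *
where(1)
s,im=snap('scene','scene8')
cv2.imwrite('pics/s8z.png',cv2.resize(im[65:225,205:365],None,fx=3.7,fy=3.7,interpolation=cv2.INTER_CUBIC))
E
```

```text
time_s: 8.38
position: [0.5113, -0.0655, 0.1917]
eef_rot: [1.435, 0.753, -0.743]
contact_force: [3.4, -1.8, -1.6]
gripper_width: 0.17
t 8.38 disp xyz mm [ 18.6   0.2 184.4] F disp [ 1.9 -1.9 -3.2] w mm 15.8
time_s: 8.88
position: [0.4873, -0.0655, 0.1614]
eef_rot: [1.435, 0.754, -0.743]
contact_force: [2.8, -0.6, 0.5]
gripper_width: 0.168
t 8.88 disp xyz mm [-18.4   0.4 173.3] F disp [ 2.6 -0.7 -1.2] w mm 15.6
```

View pics/s8z.png

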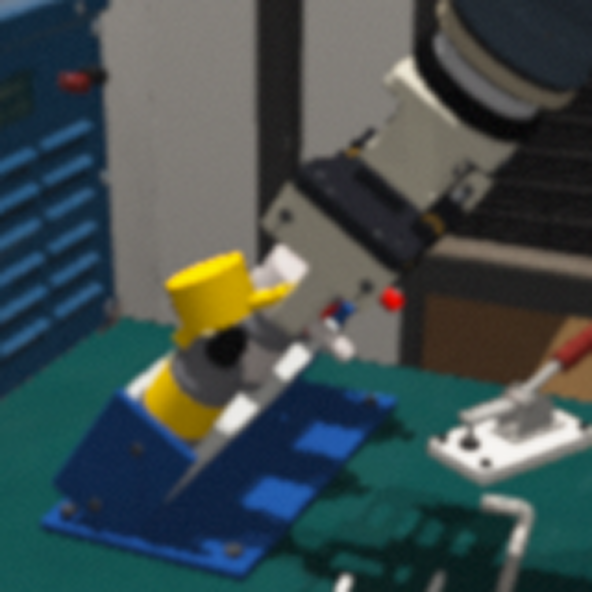

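```bash
python3 -m creep '[[[0.0056,-0.0079,0],[0,0,0]],[[0.0066,-0.0071,0],[0,0,0]],[[0.0074,-0.0062,0],[0,0,0]],[[0.0082,-0.0052,0],[0,0,0]]]'; python3 -c "
from h import *
where(1)"; python3 -m creep '[[[0.0088,-0.0041,0],[0,0,0]],[[0.008,-0.0028,0],[0,0,0]],[[0.002,-0.0003,0],[0,0,0]]]'; python3 - <<'E'
from h import *
where(1)
E
```

```text
time_s: 9.43
position: [0.4812, -0.0654, 0.123]
eef_rot: [1.435, 0.755, -0.744]
contact_force: [-3.8, -0.3, 1.6]
gripper_width: 0.164
t 9.43 disp xyz mm [-45.4   0.6 145.4] F disp [-2.2 -0.3  3.5] w mm 15.3
time_s: 9.8
position: [0.4856, -0.0653, 0.1029]
eef_rot: [1.435, 0.756, -0.746]
contact_force: [-7.4, -1.1, -1.3]
gripper_width: 0.167
t 9.8 disp xyz mm [-53.4   0.6 126.4] F disp [-6.8 -1.   3.2] w mm 15.5
```

```bash
python3 -m creep '[[[0.003,-0.0004,0],[0,0,0]],[[0.003,-0.0003,0],[0,0,0]],[[0.001,0,0],[0,0,0]]]'; python3 -c "
from h import *
where(1)"; python3 -m creep '[[[0.0015,0,0],[0,0,0]],[[0.001,0,0],[0,0,0]],[[0,0,0],[0,0,0]]]'; python3 - <<'E'
from h import *
where(1)
E
```

```text
time_s: 10.18
position: [0.4885, -0.0653, 0.0967]
eef_rot: [1.434, 0.757, -0.747]
contact_force: [-7.7, -3.0, -2.7]
gripper_width: 0.171
t 10.18 disp xyz mm [-54.6   0.6 119.6] F disp [-7.9 -2.9  2.3] w mm 15.9
time_s: 10.55
position: [0.4897, -0.0653, 0.0946]
eef_rot: [1.434, 0.757, -0.747]
contact_force: [-8.5, -2.9, -4.2]
gripper_width: 0.168
t 10.55 disp xyz mm [-54.8   0.6 117.2] F disp [-9.4 -2.8  1.4] w mm 15.6
```

```bash
python3 -m creep '[[[0,0,0],[0,0,0]],[[0,0,0],[0,0,0]],[[-0.02,0,0],[0,0,0]],[[-0.04,0,0],[0,0,0]],[[0,0,0],[0,0,0]],[[0,0,0],[0,0,0]]]' -0.35; python3 - <<'E'
from h import *
where(1)
s,im=snap('wrist','wrist9')
cv2.imwrite('pics/w9z.png',cv2.resize(im[85:280,180:512],None,fx=2.4,fy=2.4,interpolation=cv2.INTER_CUBIC))
go(1,[-.010,0,.165])
E
```

```text
time_s: 11.3
position: [0.4683, -0.0648, 0.1339]
eef_rot: [1.438, 0.753, -0.736]
contact_force: [0.1, 0.5, 0.2]
gripper_width: 0.326
t 11.3 disp xyz mm [-49.8   1.3 161.7] F disp [0.2 0.5 0.1] w mm 30.3
tgt [ 0.499  -0.0658  0.1594] turn [-0.05 -0.28 -0.23] shift after turn(mm) [-3.5 40.1  1.4]
 shift in current axes(mm) [-3.4 40.1  1.3]
```

View pics/w9z.png

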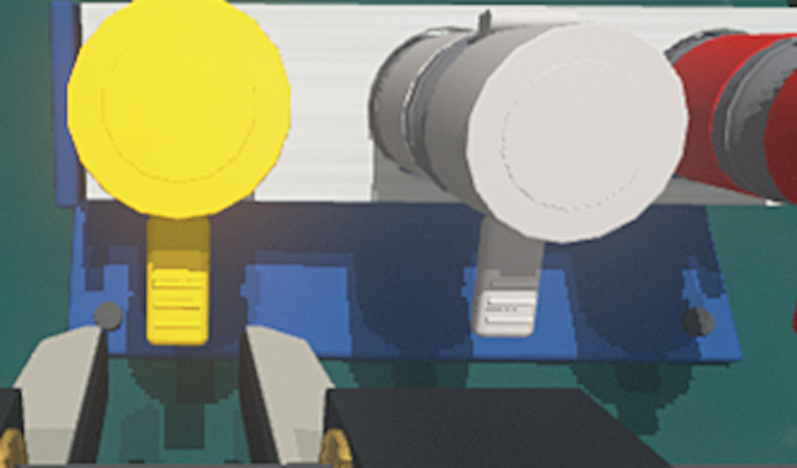

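```bash
python3 -m creep '[[[-0.02,0,0],[0,0,0]],[[0,0.02,0.001],[0,0,0]],[[0,0.02,0],[0,0,0]],[[0.012,0,0],[0,0,0]],[[0,0,0],[0,0,0]]]' -1 30; python3 -c "
from h import *
where(1)"; python3 -m creep '[[[0.004,0,0],[0,0,0]],[[0.004,0,0],[0,0,0]],[[0.002,0,0],[0,0,0]]]'; python3 - <<'E'
from h import *
where(1)
E
```

```text
time_s: 11.98
position: [0.496, -0.0652, 0.1624]
eef_rot: [1.438, 0.757, -0.737]
contact_force: [-0.2, -0.3, 0.3]
gripper_width: 0.004
t 11.97 disp xyz mm [-10.8   0.7 169.2] F disp [-0.  -0.3  0.3] w mm 0.3
time_s: 12.35
position: [0.5015, -0.0654, 0.155]
eef_rot: [1.438, 0.755, -0.737]
contact_force: [-4.0, -0.6, 2.1]
gripper_width: 0.006
t 12.35 disp xyz mm [-10.5   0.4 160. ] F disp [-2.1 -0.5  4. ] w mm 0.6
```

```bash
python3 -m creep '[[[0.002,0,0],[0,0,0]],[[0.002,0,0],[0,0,0]]]';python3 -m creep '[[[0.001,0,0],[0,0,0]],[[0.001,0,0],[0,0,0]]]'; python3 - <<'E'
from h import *
where(1)
E
```

```text
time_s: 12.6
position: [0.5039, -0.0654, 0.152]
eef_rot: [1.438, 0.754, -0.737]
contact_force: [-3.0, -0.2, 1.3]
gripper_width: 0.005
time_s: 12.85
position: [0.5053, -0.0654, 0.1505]
eef_rot: [1.438, 0.754, -0.736]
contact_force: [-2.3, 1.2, 1.3]
gripper_width: 0.003
t 12.85 disp xyz mm [-10.    0.3 154.1] F disp [-1.1  1.2  2.4] w mm 0.3
```

Contact is light and the cap is moving. I'll go on in 0.5 mm rows.

```bash
for i in 1; do :; done; python3 -m creep '[[[0.0006,0,0],[0,0,0]],[[0.0006,0,0],[0,0,0]]]'; python3 -m creep '[[[0.0006,0,0],[0,0,0]]]'; python3 - <<'E'
from h import *
where(1)
E
```

```text
time_s: 13.1
position: [0.5058, -0.0654, 0.1495]
eef_rot: [1.438, 0.754, -0.737]
contact_force: [-2.3, 0.2, 1.8]
gripper_width: 0.002
time_s: 13.22
position: [0.5062, -0.0654, 0.149]
eef_rot: [1.438, 0.754, -0.737]
contact_force: [-2.6, 0.2, 0.4]
gripper_width: 0.0
t 13.22 disp xyz mm [-10.1   0.4 152.3] F disp [-1.9  0.2  1.8] w mm 0.0
```

```bash
python3 -m creep '[[[0.0006,0,0],[0,0,0]]]'; python3 -m creep '[[[0.0006,0,0],[0,0,0]]]'; python3 - <<'E'
from h import *
where(1)
E
```

```text
time_s: 13.35
position: [0.5064, -0.0654, 0.1485]
eef_rot: [1.438, 0.754, -0.737]
contact_force: [-11.6, -1.1, 9.4]
gripper_width: 0.008
time_s: 13.48
position: [0.5065, -0.0654, 0.1483]
eef_rot: [1.438, 0.754, -0.736]
contact_force: [-22.3, -1.2, 20.4]
gripper_width: 0.008
t 13.47 disp xyz mm [-10.2   0.4 151.6] F disp [-6.6 -1.1 29.5] w mm 0.8
```

```bash
python3 -m creep '[[[0,0,0],[0,0,0]],[[-0.002,0,0],[0,0,0]],[[-0.02,0,0],[0,0,0]],[[-0.03,0,0],[0,0,0]],[[-0.02,0,0.03],[0,0,0]],[[0,-0.01,0.05],[0,0,0]],[[0,-0.01,0.05],[0,0,0]],[[0,-0.01,0.05],[0,0,0]],[[0,0,0],[0,0,0]],[[0,0,0],[0,0,0]]]' -0.35; python3 - <<'E'
from h import *
import pickle
where(-1)
s,im=snap('wrist','wrist10'); pickle.dump(s,open('w5.pkl','wb'))
cv2.imwrite('pics/w10z.png',cv2.resize(im[85:280,100:432],None,fx=2.4,fy=2.4,interpolation=cv2.INTER_CUBIC))
go(-1,[-.048,0,.165])
print("in zoom: lever end, disc",[((proj(s,W(p,-1,P))[0]-[100,85])*2.4).round(0).tolist() for P in (lev(0,.084,.008),[.001,0,.152])])
E
```

```text
time_s: 14.72
position: [0.4426, -0.2459, 0.1887]
eef_rot: [1.438, 0.755, -0.737]
contact_force: [0.1, -0.8, -0.2]
gripper_width: 0.324
t 14.72 disp xyz mm [-40.6   0.4 222.1] F disp [-0.  -0.8 -0.2] w mm 30.2
tgt [ 0.4693 -0.246   0.1376] turn [-0.   -0.3  -0.22] shift after turn(mm) [57.1 -7.7  0.9]
 shift in current axes(mm) [57.1 -7.9  1.2]
in zoom: lever end, disc [[368.0, 298.0], [368.0, 140.0]]
```

View pics/w10z.png

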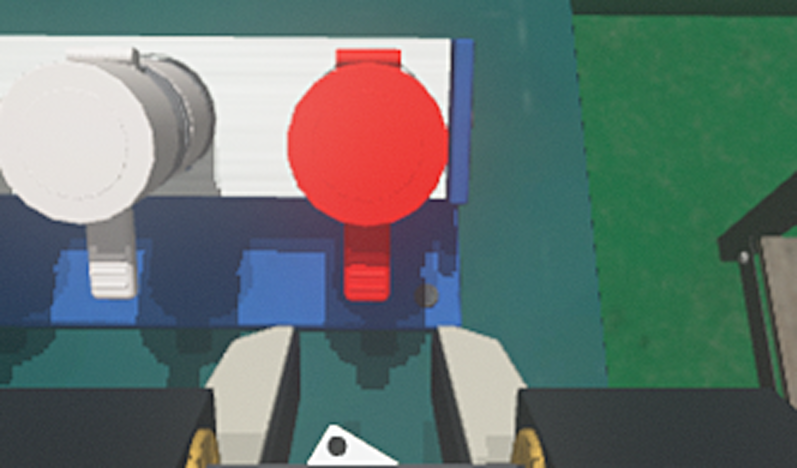

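View pics/wrist10.png

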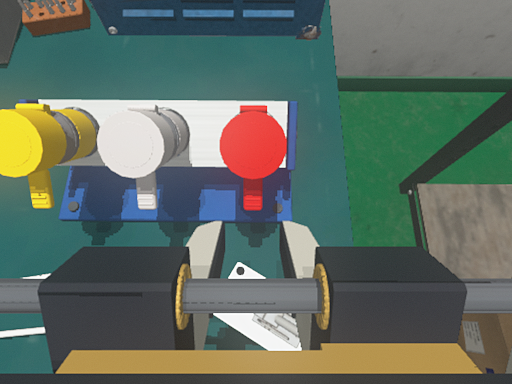

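```bash
python3 -m creep '[[[0.03,-0.0078,0.001],[0,0,0]],[[0.03,0,0],[0,0,0]],[[0.025,0,0],[0,0,0]],[[0.012,0,0],[0,0,0]],[[0.006,0,0],[0,0,0]],[[0,0,0],[0,0,0]]]' -0.35;  python3 -c "
from h import *
where(-1)"; python3 -m creep '[[[0,0,0],[0,0,0]],[[0,0,0],[0,0,0]],[[0,0,0],[0,0,0]],[[0,0,0],[0,0,0]]]' -1 20; python3 - <<'E'
from h import *
where(-1)
qs=np.linspace(0,2.1,15)
G=lambda q:np.array(lev(q,.074,.008))
P=np.array([G(q) for q in qs]); D=np.diff(P,axis=0)*1000
print(np.c_[qs[1:],-D[:,2],D[:,0]].round(1).tolist())
s,im=snap('wrist','wrist11')
cv2.imwrite('pics/w11z.png',cv2.resize(im[85:280,100:432],None,fx=2.4,fy=2.4,interpolation=cv2.INTER_CUBIC))
E
```

```text
time_s: 15.52
position: [0.496, -0.2456, 0.1003]
eef_rot: [1.437, 0.755, -0.736]
contact_force: [0.5, 0.3, 0.2]
gripper_width: 0.329
t 15.53 disp xyz mm [-47.5   0.3 119.2] F disp [ 0.5  0.3 -0.1] w mm 30.6
time_s: 16.02
position: [0.4958, -0.2458, 0.1005]
eef_rot: [1.438, 0.755, -0.735]
contact_force: [-1.7, 5.4, 4.9]
gripper_width: 0.172
t 16.02 disp xyz mm [-4.760e+01  1.000e-01  1.194e+02] F disp [1.5 5.4 5. ] w mm 16.0
[[0.2, -11.0, 2.0], [0.3, -10.5, 3.6], [0.4, -9.9, 5.2], [0.6, -9.0, 6.6], [0.8, -7.9, 7.9], [0.9, -6.6, 9.0], [1.0, -5.2, 9.9], [1.2, -3.7, 10.5], [1.3, -2.1, 11.0], [1.5, -0.4, 11.1], [1.6, 1.2, 11.1], [1.8, 2.9, 10.8], [2.0, 4.5, 10.2], [2.1, 5.9, 9.4]]
```

View pics/w11z.png

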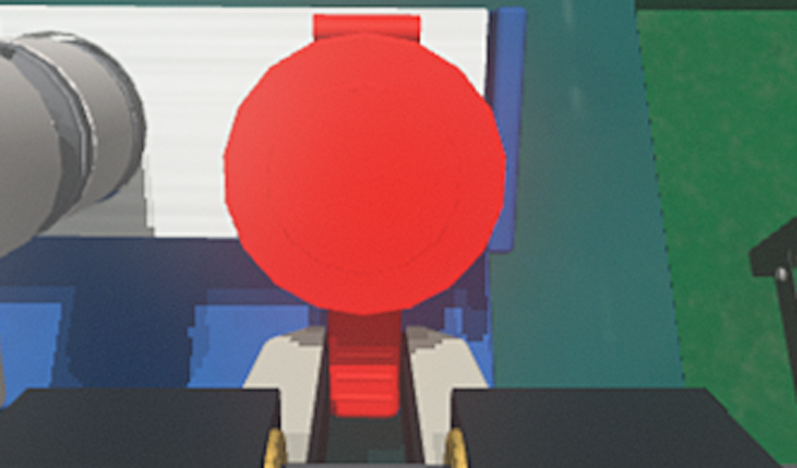

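```bash
python3 -m creep '[[[-0.011,0.002,0],[0,0,0]],[[-0.0105,0.0036,0],[0,0,0]],[[-0.0099,0.0052,0],[0,0,0]],[[-0.009,0.0066,0],[0,0,0]]]'; python3 -c "
from h import *
where(-1)"; python3 -m creep '[[[-0.0079,0.0079,0],[0,0,0]],[[-0.0066,0.009,0],[0,0,0]],[[-0.0052,0.0099,0],[0,0,0]],[[-0.0037,0.0105,0],[0,0,0]]]'; python3 - <<'E'
from h import *
where(-1)
s,im=snap('scene','scene12')
cv2.imwrite('pics/s12z.png',cv2.resize(im[65:225,205:365],None,fx=3.7,fy=3.7,interpolation=cv2.INTER_CUBIC))
E
```

```text
time_s: 16.58
position: [0.4859, -0.2457, 0.1428]
eef_rot: [1.439, 0.757, -0.737]
contact_force: [1.1, 5.8, -2.5]
gripper_width: 0.17
t 16.57 disp xyz mm [-31.4   0.2 159.7] F disp [-0.5  5.8 -2.7] w mm 15.8
time_s: 17.08
position: [0.5027, -0.2457, 0.1833]
eef_rot: [1.438, 0.757, -0.737]
contact_force: [-2.8, 4.3, -2.1]
gripper_width: 0.167
t 17.07 disp xyz mm [5.600e+00 1.000e-01 1.833e+02] F disp [-3.5  4.3 -0.1] w mm 15.6
```

View pics/s12z.png

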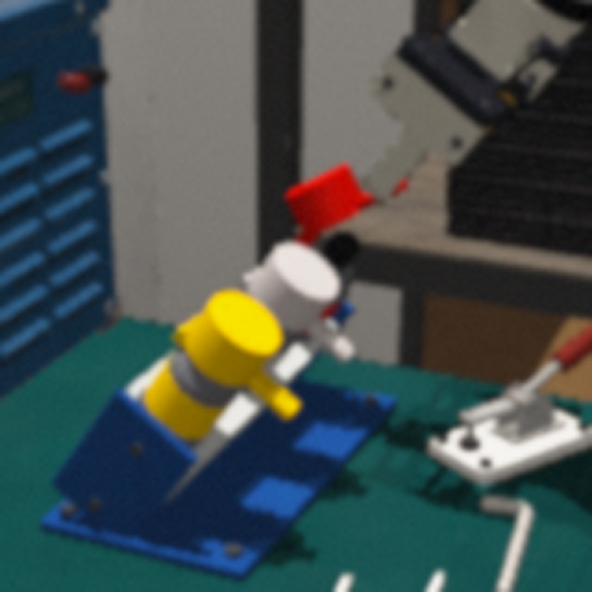

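The red cap is following the arc (lever around (375,195)) and yellow is shut. I'll carry on.

```bash
python3 -m creep '[[[-0.0021,0.011,0],[0,0,0]],[[-0.0004,0.0111,0],[0,0,0]],[[0.0012,0.0111,0],[0,0,0]],[[0.0029,0.0108,0],[0,0,0]]]'; python3 -c "
from h import *
where(-1)"; python3 -m creep '[[[0.0045,0.0102,0],[0,0,0]],[[0.003,0.0048,0],[0,0,0]]]'; python3 - <<'E'
from h import *
where(-1)
E
```

```text
time_s: 17.62
position: [0.5403, -0.2457, 0.2081]
eef_rot: [1.438, 0.756, -0.736]
contact_force: [-4.4, 5.7, 3.5]
gripper_width: 0.165
t 17.62 disp xyz mm [ 50.6  -0.2 182. ] F disp [-1.5  5.8  5.4] w mm 15.3
time_s: 17.88
position: [0.5577, -0.2458, 0.2116]
eef_rot: [1.438, 0.754, -0.735]
contact_force: [-3.8, 6.8, 10.4]
gripper_width: 0.163
t 17.88 disp xyz mm [ 66.9  -0.4 174.9] F disp [ 2.9  6.8 10.7] w mm 15.2
```

```bash
python3 -m creep '[[[0,0.002,0],[0,0,0]],[[0,0.002,0],[0,0,0]]]'; python3 - <<'E'
from h import *
where(-1)
s,im=snap('scene','scene13')
cv2.imwrite('pics/s13z.png',cv2.resize(im[65:225,205:365],None,fx=3.7,fy=3.7,interpolation=cv2.INTER_CUBIC))
print([(q,((proj(s,W(p,-1,lev(q,.084,.008)))[0]-[205,65])*3.7).round(0).tolist()) for q in (1.6,1.8,2,2.1)])
s,im=snap('wrist','wrist13')
cv2.imwrite('pics/w13z.png',cv2.resize(im[85:280,100:432],None,fx=2.4,fy=2.4,interpolation=cv2.INTER_CUBIC))
print([(q,((proj(s,W(p,-1,lev(q,.084,.008)))[0]-[100,85])*2.4).round(0).tolist()) for q in (1.6,1.8,2,2.1)])
E
```

```text
time_s: 18.12
position: [0.5598, -0.2456, 0.2121]
eef_rot: [1.438, 0.756, -0.737]
contact_force: [-0.9, 2.2, -5.6]
gripper_width: 0.168
t 18.12 disp xyz mm [ 68.9  -0.2 174.1] F disp [-3.9  2.2 -4.1] w mm 15.6
[(1.6, [361.0, 137.0]), (1.8, [339.0, 125.0]), (2, [317.0, 118.0]), (2.1, [305.0, 116.0])]
[(1.6, [365.0, 557.0]), (1.8, [365.0, 476.0]), (2, [365.0, 393.0]), (2.1, [365.0, 353.0])]
```

View pics/s13z.png

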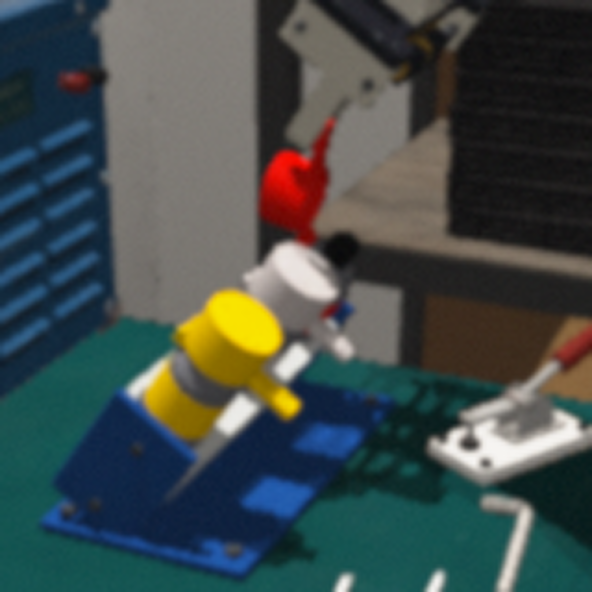

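View pics/w13z.png

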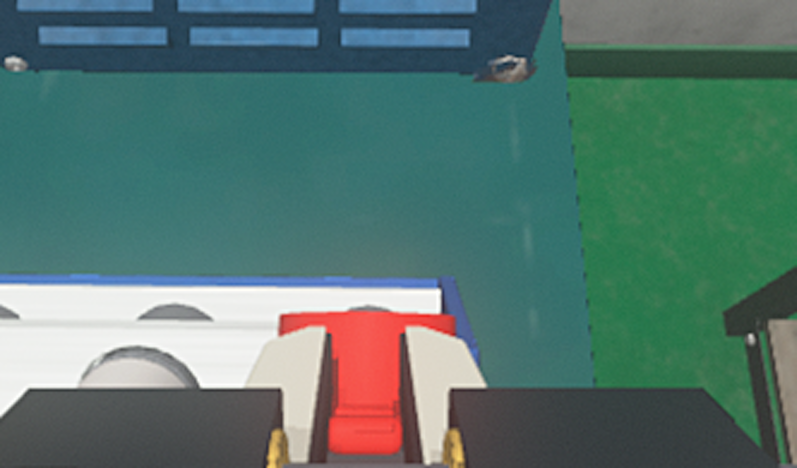

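```bash
python3 -m creep '[[[0.001,0.003,0],[0,0,0]],[[0.001,0.003,0],[0,0,0]],[[0.001,0.003,0],[0,0,0]]]'; python3 - <<'E'
from h import *
where(-1)
E
python3 -m creep '[[[0,0.002,0],[0,0,0]],[[0,0.002,0],[0,0,0]]]'; python3 - <<'E'
from h import *
where(-1)
s,im=snap('wrist','wrist14')
cv2.imwrite('pics/w14z.png',cv2.resize(im[85:280,100:432],None,fx=2.4,fy=2.4,interpolation=cv2.INTER_CUBIC))
print([(q,((proj(s,W(p,-1,lev(q,.084,.008)))[0]-[100,85])*2.4).round(0).tolist()) for q in (1.6,1.8,2,2.1)])
E
```

```text
time_s: 18.6
position: [0.5687, -0.2455, 0.2139]
eef_rot: [1.438, 0.758, -0.738]
contact_force: [-0.8, 2.7, -19.1]
gripper_width: 0.159
t 18.6 disp xyz mm [ 77.2  -0.3 170.4] F disp [-11.6   2.7 -15.2] w mm 14.8
time_s: 18.85
position: [0.5719, -0.2455, 0.2161]
eef_rot: [1.438, 0.758, -0.738]
contact_force: [-0.7, 1.1, -26.2]
gripper_width: 0.135
t 18.85 disp xyz mm [ 81.1  -0.2 170.4] F disp [-15.6   1.1 -21. ] w mm 12.5
[(1.6, [365.0, 618.0]), (1.8, [365.0, 538.0]), (2, [365.0, 454.0]), (2.1, [365.0, 413.0])]
```

View pics/w14z.png

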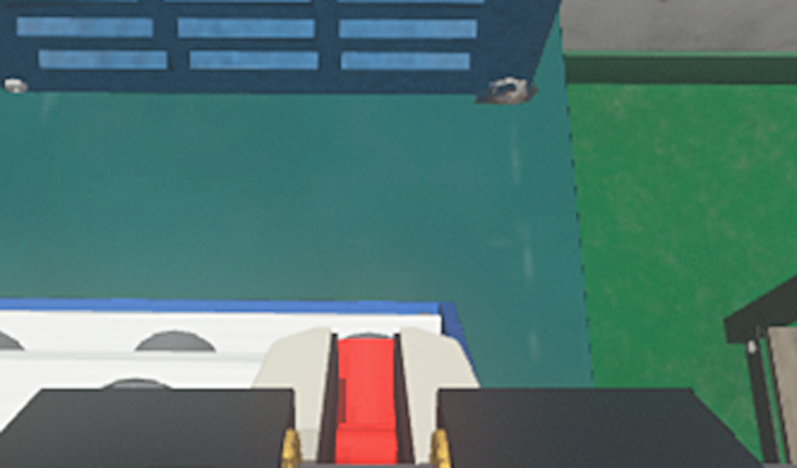

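```bash
python3 -m creep '[[[0,0,0],[0,0,0]],[[0,0,0],[0,0,0]],[[0,0,0],[0,0,0]],[[-0.03,0,0],[0,0,0]],[[-0.03,0,0],[0,0,0]],[[0,-0.05,0],[0,0,0]],[[0,-0.05,0],[0,0,0]],[[0,0,0],[0,0,0]],[[0,0,0],[0,0,0]]]' -0.35; python3 - <<'E'
from h import *
where(-1)
s,im=snap('wrist','wrist15')
cv2.imwrite('pics/w15z.png',cv2.resize(im[85:280,100:432],None,fx=2.4,fy=2.4,interpolation=cv2.INTER_CUBIC))
print([(q,((proj(s,W(p,-1,lev(q,.084,.008)))[0]-[100,85])*2.4).round(0).tolist()) for q in (1.6,1.8,2,2.1)])
s,im=snap('scene','scene15')
cv2.imwrite('pics/s15z.png',cv2.resize(im[65:225,205:365],None,fx=3.7,fy=3.7,interpolation=cv2.INTER_CUBIC))
E
```

```text
time_s: 20.02
position: [0.4574, -0.2481, 0.2105]
eef_rot: [1.437, 0.751, -0.736]
contact_force: [0.5, -0.6, 0.7]
gripper_width: 0.327
t 20.02 disp xyz mm [-15.9  -2.  231.6] F disp [ 0.8 -0.6  0.3] w mm 30.4
[(1.6, [359.0, 117.0]), (1.8, [359.0, 50.0]), (2, [359.0, -13.0]), (2.1, [359.0, -41.0])]
```

View pics/w15z.png

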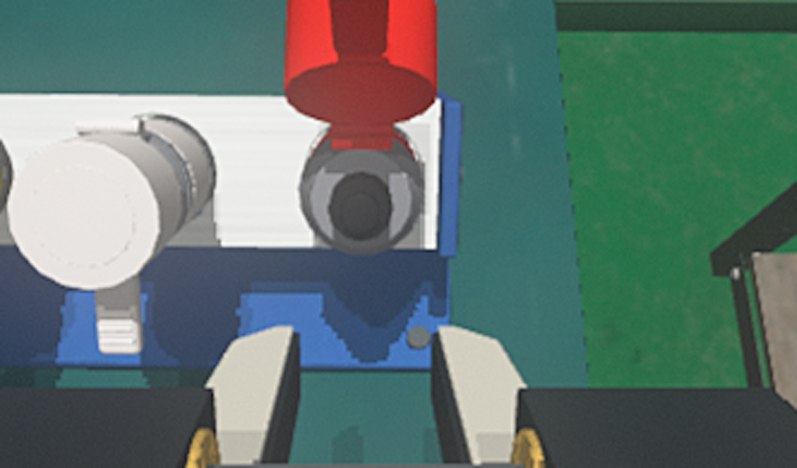

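View pics/s15z.png

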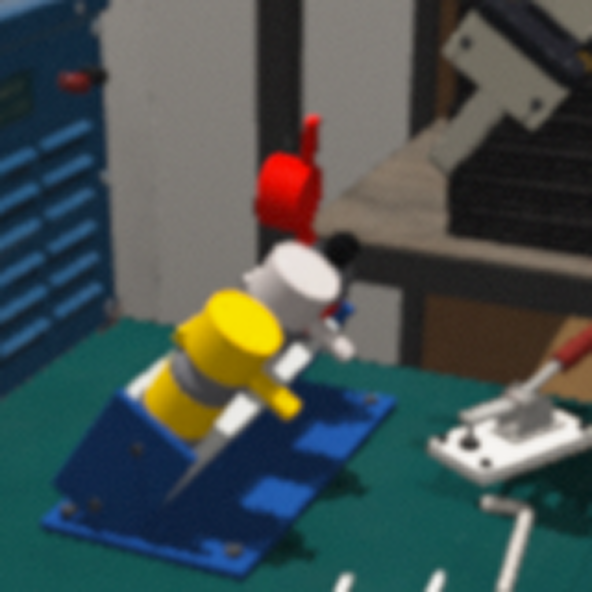

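```bash
python3 - <<'E'
from h import *
im=cv2.imread('pics/wrist15.png')
cv2.imwrite('pics/w15y.png',cv2.resize(im[30:200,180:320],None,fx=3.5,fy=3.5,interpolation=cv2.INTER_CUBIC))
s=ctrl.snapshot("wrist")
print([(q,[((proj(s,W(p,-1,lev(q,.084,h)))[0]-[180,30])*3.5).round(0).tolist() for h in (.004,.008,.012)]) for q in (1.8,1.9,2,2.1)])
E
```

```text
[(1.8, [[246.0, 289.0], [246.0, 265.0], [246.0, 242.0]]), (1.9, [[246.0, 241.0], [246.0, 218.0], [246.0, 196.0]]), (2, [[246.0, 195.0], [246.0, 174.0], [246.0, 153.0]]), (2.1, [[246.0, 153.0], [246.0, 134.0], [247.0, 114.0]])]
```

View pics/w15y.png

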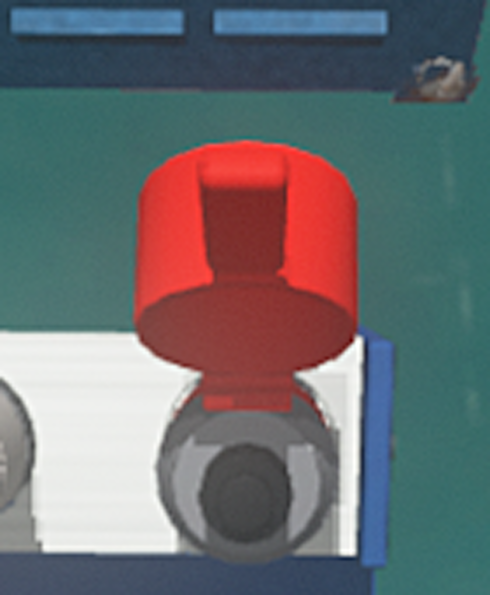

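```bash
python3 -m creep '[[[0,0.03,-0.002],[0,0,0]],[[0,0.022,0],[0,0,0]],[[0.025,0,0],[0,0,0]],[[0.025,0,0],[0,0,0]],[[0,0.008,0],[0,0,0]],[[0,0.004,0],[0,0,0]],[[0,0.002,0],[0,0,0]],[[0,0,0],[0,0,0]]]' -1 30; python3 - <<'E'
from h import *
where(-1)
E
python3 -m creep '[[[0,0.002,0],[0,0,0]],[[0,0.002,0],[0,0,0]]]'; python3 - <<'E'
from h import *
where(-1)
E
```

```text
time_s: 21.18
position: [0.5392, -0.2445, 0.2072]
eef_rot: [1.438, 0.753, -0.736]
contact_force: [0.2, -0.1, -0.5]
gripper_width: 0.005
t 21.18 disp xyz mm [ 49.2   1.  181.9] F disp [-0.1 -0.1 -0.5] w mm 0.5
time_s: 21.42
position: [0.5424, -0.2443, 0.2088]
eef_rot: [1.438, 0.754, -0.737]
contact_force: [-0.7, -0.9, -0.7]
gripper_width: 0.007
t 21.43 disp xyz mm [ 52.7   1.1 181.4] F disp [-1.  -0.8 -0.1] w mm 0.7
```

```bash
python3 -m creep '[[[0,0.002,0],[0,0,0]],[[0,0.001,0],[0,0,0]]]'; python3 -m creep '[[[0,0.001,0],[0,0,0]],[[0,0.001,0],[0,0,0]]]'; python3 - <<'E'
from h import *
where(-1)
E
```

```text
time_s: 21.68
position: [0.5445, -0.2441, 0.21]
eef_rot: [1.438, 0.756, -0.737]
contact_force: [-5.1, -0.9, -2.7]
gripper_width: 0.005
time_s: 21.92
position: [0.5451, -0.244, 0.2101]
eef_rot: [1.438, 0.758, -0.739]
contact_force: [-12.4, -3.4, -4.6]
gripper_width: 0.006
t 21.93 disp xyz mm [ 55.7   1.5 180.8] F disp [-12.8  -3.3   3.3] w mm 0.5
```

```bash
python3 -m creep '[[[0,-0.01,0],[0,0,0]],[[0,-0.03,0.0013],[0,0,0]],[[0,-0.017,0],[0,0,0]],[[0,0,0],[0,0,0]],[[0.015,0,0],[0,0,0]],[[0,0,0],[0,0,0]]]' -0.3; python3 - <<'E'
from h import *
where(-1);go(-1,[0,0,.124])
s,im=snap('wrist','wrist16')
cv2.imwrite('pics/w16z.png',cv2.resize(im[40:280,160:360],None,fx=2.4,fy=2.4,interpolation=cv2.INTER_CUBIC))
print(((proj(s,W(p,-1,[0,0,.1425]))-[160,40])*2.4).round(0))
E
```

```text
time_s: 22.68
position: [0.5094, -0.2455, 0.1657]
eef_rot: [1.438, 0.755, -0.736]
contact_force: [-0.2, 0.2, -0.3]
gripper_width: 0.345
t 22.68 disp xyz mm [  1.    0.3 165. ] F disp [-0.3  0.2 -0.1] w mm 32.1
tgt [ 0.5321 -0.2455  0.1316] turn [-0.   -0.32 -0.2 ] shift after turn(mm) [41.  -1.   0.3]
 shift in current axes(mm) [41.  -1.1  0.5]
[[224. 433.]]
```

View pics/w16z.png

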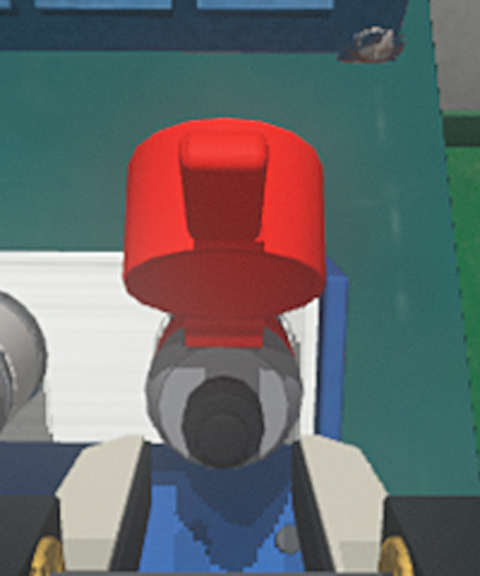

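```bash
python3 -m creep '[[[0.015,-0.001,0],[0,0,0]],[[0.015,0,0],[0,0,0]],[[0.005,0,0],[0,0,0]],[[0.003,0,0],[0,0,0]],[[0,0,0],[0,0,0]]]'; python3 -c "
from h import *
where(-1)"
python3 -m creep '[[[0.001,0,0],[0,0,0]]]';  python3 -c "
from h import *
where(-1)"; python3 -m creep '[[[0,0,0],[0,0,0]],[[0,0,0],[0,0,0]],[[0,0,0],[0,0,0]],[[0,0,0],[0,0,0]]]' -1 40;  python3 -c "
from h import *
where(-1)"
```

```text
time_s: 23.35
position: [0.5298, -0.2454, 0.1351]
eef_rot: [1.438, 0.754, -0.736]
contact_force: [-0.8, -0.3, -0.2]
gripper_width: 0.354
t 23.35 disp xyz mm [1.000e-01 2.000e-01 1.282e+02] F disp [-0.8 -0.3  0.3] w mm 32.9
time_s: 23.48
position: [0.5303, -0.2455, 0.1344]
eef_rot: [1.438, 0.754, -0.736]
contact_force: [0.0, -0.1, 0.2]
gripper_width: 0.351
t 23.48 disp xyz mm [1.000e-01 0.000e+00 1.274e+02] F disp [ 0.2 -0.1  0.1] w mm 32.7
time_s: 23.98
position: [0.5303, -0.2455, 0.1342]
eef_rot: [1.438, 0.754, -0.737]
contact_force: [-1.9, -0.9, 2.1]
gripper_width: 0.225
t 23.98 disp xyz mm [ -0.    0.  127.2] F disp [-0.3 -0.9  2.8] w mm 20.9
```

Gripped on the 22 mm sleeve, reading 20.9 mm. I'll pull 16 mm.

```bash
python3 -m creep '[[[-0.003,0,0],[0,0,0]],[[-0.003,0,0],[0,0,0]],[[-0.003,0,0],[0,0,0]],[[-0.003,0,0],[0,0,0]]]';  python3 -c "
from h import *
where(-1)";python3 -m creep '[[[-0.002,0,0],[0,0,0]],[[-0.001,0,0],[0,0,0]],[[-0.001,0,0],[0,0,0]]]';  python3 -c "
from h import *
where(-1)"
```

```text
time_s: 24.48
position: [0.5233, -0.2455, 0.1441]
eef_rot: [1.438, 0.754, -0.736]
contact_force: [3.6, -0.8, -1.3]
gripper_width: 0.224
t 24.48 disp xyz mm [-0.000e+00  1.000e-01  1.393e+02] F disp [ 2.2 -0.8 -3.1] w mm 20.8
time_s: 24.85
position: [0.5211, -0.2456, 0.1471]
eef_rot: [1.438, 0.754, -0.737]
contact_force: [16.2, -1.1, -13.4]
gripper_width: 0.22
t 24.85 disp xyz mm [-1.00e-01  1.00e-01  1.43e+02] F disp [  5.6  -1.2 -20.2] w mm 20.5
```

```bash
python3 -m creep '[[[0,0,0],[0,0,0]],[[0,0,0],[0,0,0]],[[0,0,0],[0,0,0]],[[0,0,0],[0,0,0]],[[-0.02,0,0],[0,0,0]],[[-0.03,0,0],[0,0,0]],[[-0.03,0,0],[0,0,0]],[[-0.03,-0.01,0],[0,0,0]],[[0,0,0],[0,0,0]],[[0,0,0],[0,0,0]]]' -0.3; python3 - <<'E'
from h import *
where(-1)
s,im=snap('wrist','wrist17')
cv2.imwrite('pics/w17z.png',cv2.resize(im[40:260,0:350],None,fx=2.2,fy=2.2,interpolation=cv2.INTER_CUBIC))
print(((proj(s,[W(p,-1,[0,0,.1425]),W(p,-1,[0,0,.1585]),W(p,-1,lev(2.0,.084,.008)),W(p,-1,lev(2.1,.084,.008)),W(p,1,[.001,0,.152]),W(p,0,[.001,0,.152])])-[0,40])*2.2).round(0).tolist())
s,im=snap('scene','scene17')
cv2.imwrite('pics/s17z.png',cv2.resize(im[65:225,205:365],None,fx=3.7,fy=3.7,interpolation=cv2.INTER_CUBIC))
print(((proj(s,[W(p,-1,[0,0,.1585]),W(p,-1,lev(2.1,.084,.008)),W(p,1,[.001,0,.152]),W(p,0,[.001,0,.152]),W(p,1,lev(0,.084,.008)),W(p,0,lev(0,.084,.008))])-[205,65])*3.7).round(0).tolist())
snap('top','top17')
E
```

```text
time_s: 26.1
position: [0.4498, -0.2467, 0.2307]
eef_rot: [1.438, 0.754, -0.737]
contact_force: [-0.1, 0.2, 0.4]
gripper_width: 0.349
t 26.1 disp xyz mm [-10.6  -0.5 252.5] F disp [0.2 0.2 0.3] w mm 32.5
[[556.0, 293.0], [555.0, 302.0], [555.0, 110.0], [555.0, 87.0], [93.0, 296.0], [324.0, 296.0]]
[[363.0, 220.0], [305.0, 116.0], [247.0, 321.0], [306.0, 270.0], [299.0, 411.0], [354.0, 354.0]]
```

View pics/w17z.png

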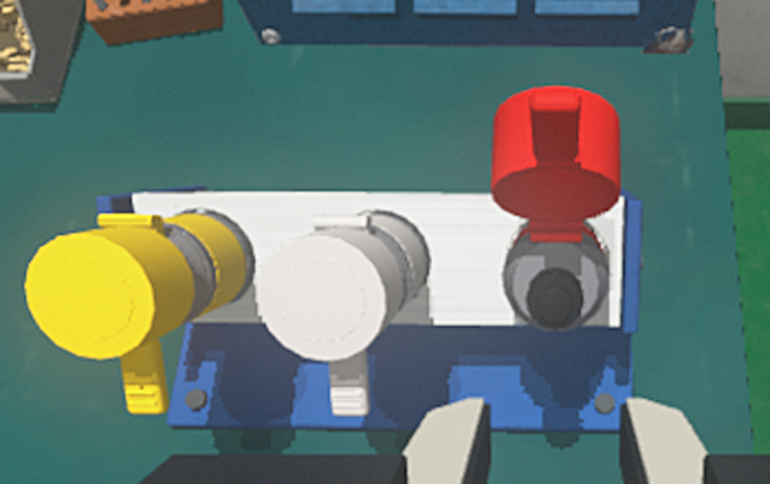

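View pics/s17z.png

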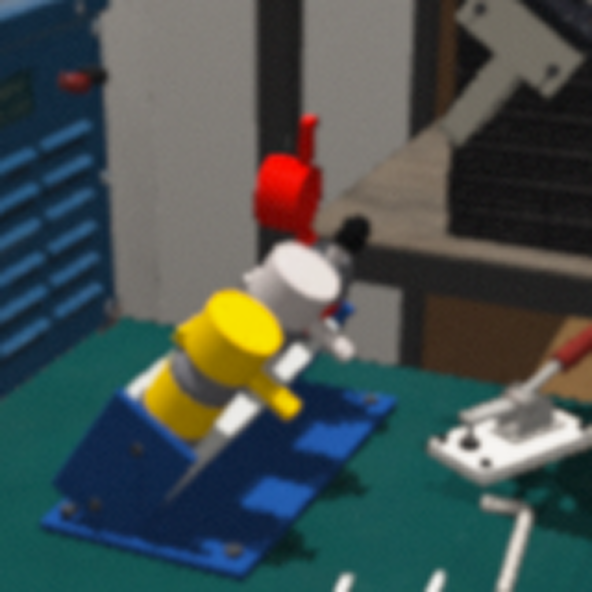

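View pics/top17.png

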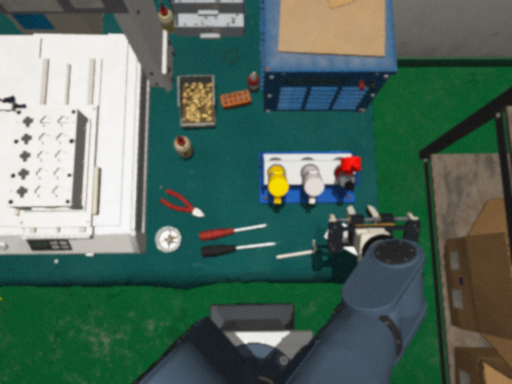

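```bash
python3 - <<'E'
from h import *
s=ctrl.snapshot('scene')
print(((proj(s,[W(p,-1,[0,0,.1425]),W(p,-1,[0,0,.1585])])-[205,65])*3.7).round(0).tolist())
im=cv2.imread('pics/wrist17.png'); s=ctrl.snapshot('wrist')
print(((proj(s,[W(p,-1,[0,0,.1425]),W(p,-1,[0,0,.156]),W(p,-1,[0,0,.1585])])-[220,130])*9).round(0).tolist())
a=cv2.resize(im[130:200,220:290],None,fx=9,fy=9,interpolation=cv2.INTER_CUBIC); a=cv2.convertScaleAbs(a,alpha=2.5,beta=0)[:,:,:]; cv2.imwrite('pics/w17y.png',cv2.resize(a,(590,590)))
E
```

```text
[[351.0, 236.0], [363.0, 220.0]]
[[297.0, 387.0], [297.0, 418.0], [297.0, 424.0]]
```

View pics/w17y.png

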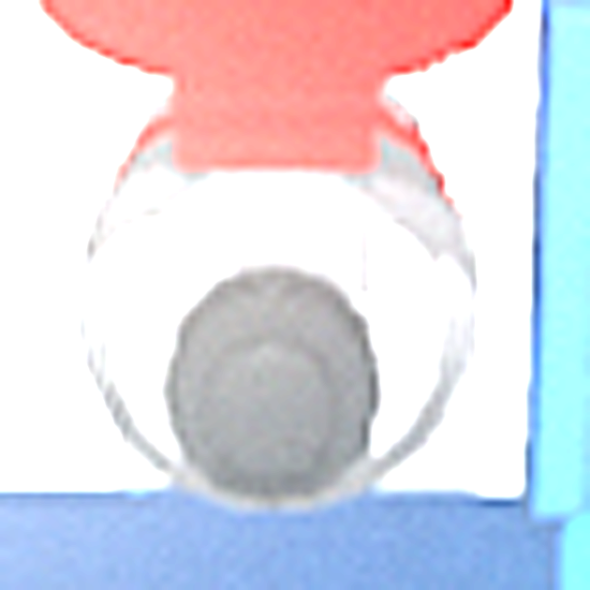

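The spout's top disc centre is at row 425, with 424 predicted for fully out. The arm is clear of everything, so I'm handing in.

```bash
python3 -c "
from h import *
print(ctrl.sign_off())"
```

```text
the job is handed in; nothing more can be done
None
```

I finished the changeover and handed the job in at about 26 s of the 58 s allowed; the sign-off gave no verdict.

| Item | Last check |
|---|---|
| Yellow spout | Pushed home with its cap open (about 1.95 rad). It stopped hard at z ≈ 0.142, against 0.1425 expected. |
| Yellow cap | The lever swing left it roughly 0.2 rad short, so I pressed the top down to a hard stop at z ≈ 0.152. |
| Red cap | The lever grip slipped near the end, leaving it at about 2.0 rad. I pushed the lever with closed fingers until it met firm resistance (about 13 N), which I took as the stop. |
| Red spout | Pulled 15.8 mm until it met a stop (about 20 N). The wrist picture matches fully out (row 425 seen, 424 predicted). |
| White cap and bystanders | The white cap still looks shut in the last pictures, and the loose items look unmoved. The hex key is partly hidden by the gripper in the top view. |

- **Force:** while I pushed the yellow spout home, the wrist force reached about 118 N, just under the 120 N limit. I used smaller steps after that.
- **First alignment:** my first line-up on the yellow spout was about 6 mm off, because I paired a picture with the camera pose from a later moment. I corrected it before pushing the spout. The refit then agreed with the contact heights to about 1 mm.

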